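Put the kitchen trolley in order

TASK

Put the trolley in order: stand the wide tumbler upright in the wide ring stand, the small tumbler upright in the narrow ring stand and the jar upright in the square stand with its sides parallel to the frame, and lay the spatula flat along its rest, centred, with the handle between the close-set pegs and the blade between the wide-set ones. Each must sit down fully inside its own holder. Do not disturb the masala dabba or the ceramic dish.

Things in the scene. Friction and masses are not known exactly. Their poses are not given: they have to be found in the camera images.
- tall_tumbler: The larger, wider loose stainless tumbler, open at the top, standing upright: 82 mm high, 60 mm diameter at the foot flaring to 64 mm at the rim, wall 2.5 mm, about 0.13 kg. Origin: centre of its underside; z up.
- small_tumbler: The smaller loose stainless tumbler, open at the top, standing upright: 66 mm high, 36 mm diameter at the foot flaring to 42 mm at the rim, wall 2.5 mm, about 0.07 kg. Origin: centre of its underside; z up.
- jar: Loose clear plastic jar of square section with a paper band and a round blue cap, standing upright, closed: body 50 x 50 mm and 58 mm high, cap 44 mm diameter from 62 to 80 mm height, about 0.12 kg. The cap does not turn. Origin: centre of its underside; x and y square to its flat sides, z up.
- spatula: Loose wooden spatula lying flat, 0.06 kg. Origin: underside, near its centre of mass, on the handle. x runs along it to the blade, z up: handle (18 mm wide, 14 mm thick) from x = -130 to +40 mm, blade (52 mm wide, 6 mm thick, round end) from +40 to +131 mm; flat underside at z = 0. It and its rest both point roughly away from the robot.
- wide_ring: Fixed round wooden stand for the wide tumbler: 94 mm outside, round recess 78 mm across, recess floor 6 mm above the trolley top, rim 18 mm high. Origin: centre of its underside.
- narrow_ring: Fixed round wooden stand for the small tumbler: 68 mm outside, round recess 52 mm across, recess floor 6 mm above the trolley top, rim 18 mm high. Origin: centre of its underside.
- square_frame: Fixed square wooden stand for the jar: 84 x 84 mm outside, square recess 68 x 68 mm, recess floor 6 mm above the trolley top, rim 18 mm high. Origin: centre of its underside; x and y parallel to its sides.
- spatula_rest: Fixed wooden rest: board 220 (x) x 84 x 6 mm with two crossbars, tops 16 mm above the trolley top, at x = -75 and +70 mm, a 30 mm high peg at each bar end. Pegs at -75 leave 42 mm between them (handle), those at +70 leave 72 mm (blade); the middle is free for fingers. Origin: centre of the board's underside. The spatula lies on the bars, its origin above this one, its x along this x.
- dabba: Bystander: closed round stainless masala dabba, 140 mm diameter, 60 mm high, loose, about 0.9 kg; leave it where it is. Origin: centre of its underside.
- dish: Bystander: white ceramic dish, 140 mm diameter, 30 mm high, loose; leave it where it is. Origin: centre of its underside.
Not all that is in view belongs to the job. What is shaped like the tall_tumbler but turquoise is not meant. Leave any orange look-alike of the jar alone.

How it is judged:
At the end, for the whole second after the job is handed in: Each thing at rest, level or upright (0.1 rad) and seated (3 mm) in its holder: wide tumbler centred within 13 mm, small one 12, jar 14 and sides parallel within 0.22 rad; spatula on both bars, within 24 mm of centre and 15 mm across, within 0.2 rad of the rest's direction (horizontal distance between tall_tumbler and wide_ring below 0.013 m and z of tall_tumbler in the frame of wide_ring between 0.003 and 0.009 m and angle between each of tall_tumbler, small_tumbler, jar, spatula's own z axis and vertical below 0.1 rad and linear speed of each of tall_tumbler, small_tumbler, jar, spatula below 0.02 m/s and angular speed of each of tall_tumbler, small_tumbler, jar, spatula below 0.2 rad/s and horizontal distance between small_tumbler and narrow_ring below 0.012 m and z of small_tumbler in the frame of narrow_ring between 0.003 and 0.009 m and horizontal distance between jar and square_frame below 0.014 m and z of jar in the frame of square_frame between 0.003 and 0.009 m and (angle between the x axis of jar and the x axis of square_frame, either way round below 0.22 rad or angle between the x axis of jar and the y axis of square_frame, either way round below 0.22 rad) and horizontal distance between spatula and spatula_rest below 0.024 m and z of spatula in the frame of spatula_rest between 0.013 and 0.019 m and y of spatula in the frame of spatula_rest between -0.015 and 0.015 m and angle between the x axis of spatula and the x axis of spatula_rest, either way round below 0.2 rad); the robot touches nothing.
It fails at once if the masala dabba or the dish was pushed more than 25 mm (distance of any of dabba, dish from where it was at the start of the episode above 0.025 m).
It also fails if it takes over 112 s, if anything falls off the work surface, if the arm or the gripper's body presses on something with over 40 N, if the wrist force passes 120 N, or if a joint passes its speed limit or range.

ROBOT

A 6-joint arm with a two-finger parallel gripper is mounted at the origin on the work surface. World frame = base frame: x ahead of the robot, y to its left, z up, the work surface at z = 0. Lengths are in m, angles in rad, forces in N, time in s.
With the tool pointing down it reaches from about 0.275 to 0.75 m from the base axis. Payload 10.2 kg.
Tool frame: the origin (TCP) lies between the finger pads; the fingertips stand 17 mm ahead of it and the grasp point (between the pads) lies 2 mm behind it; z points along the fingers, y is the line along which they close (so a half turn about z gives the same grasp; the last joint's range is limited). The gripper opens to 88 mm and grips with 3 to 60 N. Pads are 18 mm wide; open, the fingers measure 123 mm over their backs; the gripper's body (75 mm by 187 mm) begins 45 mm behind the grasp point.
Start: joints at [-1.381, 0.313, 1.498, -0, 1.331, -0.223], TCP at [0.211, -0.481, 0.256] pointing down, gripper open.
Joint ranges: [-2.94, 2.94], [-0.97, 2.17], [0.19, 2.56], [-1.23, 4.37], [0.02, 3.11], [-2.88, 2.88]. Speed limits (rad/s): [2.39, 2.39, 3.01, 3.14, 3.14, 3.14].

INTERFACE

Orientations are given as a rotation vector (axis times angle).
In Python, from cell import bot gives the robot as it stands.
- The arm moves only by the tool move_arm, never from a script. Its argument "moves" is a list of rows, each a list of 3 entries, a list of its own where there are three numbers: the shift along the world's x, y, z in mm, then the turn about the world's z in degrees, then the opening, from 0 (shut) to 1 (fully open). A call has 1 to 10 rows; each row is the pose to reach, as a shift and turn from the pose commanded when the call began; what a row does not reach only later rows make up. A row lasts 1/10 s, in which the tool goes at most 50 mm and 8.59 degrees, less where a joint would pass 70% of its speed; a pose out of reach is approached as far as the arm can. A call with a gripper value outside its range is refused whole. The fingers move at their own pace and stop on an object; the grip force is fixed at half the most. Time passes only in rows, so rows that repeat a pose let the fingers close. It gives the time, the measured TCP pose, the force, the opening and the grip force at its end, in the units of the state.
- bot.sense(): the state, without advancing time (a new reading comes with each control period).
- bot.get_image(name): name is "scene" or "top" or "wrist"; returns the picture (400x640x3 uint8, blue, green, red); there is no depth.
- bot.get_calibration(name): a dict with "camera_matrix" (3x3 intrinsics, pixels), "R" (3x3) and "t" (3): a world point X has camera coordinates R X + t. Camera axes: x right, y down, z forward; pixel columns grow to the right and rows downward; lengths in m; the calibration is good to about 2 mm. A picture is of the moment at which its call begins: read the wrist's pose just before it. get_calibration takes no time and is no camera call; for the wrist camera it gives the pose at the moment of the call.
- bot.hand_in(): hands the job in; it is judged then, once.
Trained networks look in the newest picture that a camera, given by its name, has taken for a name from the list of things; names that differ only in an ending like _2 or _b are one class to them, and where a whole thing is asked for, a point or a joint stands for the part that bears it (a point fixed in the world has none). Each returns a list of dicts, best first, with "confidence" (0 to 1); they miss things now and then, are a little off and sometimes report something else, mostly with a low value. They report only what shows in the picture. A call takes as long as a camera call. They do not tell look-alikes from the thing itself.
- bot.spot_in(query, camera): "box" ([centre column, centre row, width, height] in pixels, round what is visible of it).
- bot.outline_of(query, camera): "region" (400x640 bool, what is visible of it) and "box" ([centre column, centre row, width, height] in pixels, round what is visible of it).
The state is a dict: "t": time; "qpos": joint angles; "joint_velocities": joint speeds; "joint_efforts": joint torques, N m; "eef_pos": TCP position; "eef_rot": TCP orientation; "wrist_force": force on the tool from outside, world axes, zero at the start; "torque": the same for the moment, N m; "finger_gap": finger opening in m; "finger_force": force on a finger pad.
Only numpy, scipy, OpenCV 4.12 (cv2) and the standard library are available. Lean on these libraries where they do the work, as an engineer would, in place of code of your own. Each camera call takes 0.05 s, during which the arm holds its last target. There are 200 camera calls.

## Working session

There is one attempt and no reset: what is moved stays moved. The work goes in short steps, Python scripts to look and compute and a tool call to move; the robot and the scene stay as the last step left them, time stands still between calls to the robot, and variables do not carry over. Pictures are saved under pics/ and viewed, at most 14 in all, crops included, and the job is handed in when it is done.

Besides the shell and the picture viewer there is one more tool, called after ">>>" as name([rows], argument=value, ...), one row to a line, values as JSON. move_arm: Moves the arm, as the interface text tells. Its arguments: {"type":"object","properties":{"moves":{"type":"array"}},"required":["moves"]}

```bash
mkdir -p pics; ls
python3 - <<'E'
from cell import bot
import cv2
for n in("top","scene"):
    cv2.imwrite(f"pics/{n}0.png",bot.get_image(n))
    c=bot.get_calibration(n);print(n,c)
    for q in "tall_tumbler small_tumbler jar spatula wide_ring narrow_ring square_frame spatula_rest dabba dish".split():
        print(q,[(round(d["confidence"],2),[round(float(v)) for v in d["box"]]) for d in bot.spot_in(q,n)][:4])
print(bot.sense())
E
```

```text
pics
top {'camera_matrix': array([[490.71114542,   0.        , 324.27256639],
       [  0.        , 490.71114542, 202.80800933],
       [  0.        ,   0.        ,   1.        ]]), 'R': array([[ 0.0154376 , -0.99958998,  0.02411535],
       [-0.98853293, -0.01888129, -0.14982039],
       [ 0.15021429, -0.02152595, -0.98841909]]), 't': array([1.56654687e-03, 4.45213324e-01, 1.57846111e+00])}
tall_tumbler [(0.62, [397, 195, 22, 21])]
small_tumbler [(0.47, [394, 155, 17, 13])]
jar [(0.62, [204, 176, 28, 23]), (0.6, [193, 146, 20, 26])]
spatula [(0.57, [349, 177, 22, 76])]
wide_ring [(0.56, [442, 176, 30, 29])]
narrow_ring [(0.71, [260, 150, 23, 21])]
square_frame [(0.64, [256, 207, 31, 34])]
spatula_rest []
dabba [(0.57, [436, 255, 44, 39])]
dish [(0.6, [212, 251, 43, 44])]
scene {'camera_matrix': array([[438.92709555,   0.        , 319.52826048],
       [  0.        , 438.92709555, 203.69397574],
       [  0.        ,   0.        ,   1.        ]]), 'R': array([[ 0.78596061,  0.61824544,  0.0062041 ],
       [ 0.35192619, -0.43909995, -0.82664333],
       [-0.50834425,  0.65189249, -0.
[... 527 characters left out ...]
': array([-1.38138916e+00,  3.12907997e-01,  1.49771861e+00,  1.86770735e-05,
        1.33098136e+00, -2.23370924e-01]), 'joint_velocities': array([ 3.42571633e-04,  3.36194936e-05, -4.39646094e-04,  3.38456157e-04,
        4.53025718e-04, -2.82365075e-04]), 'joint_efforts': array([ 7.79692382e-04, -4.02119851e+01, -2.52414340e+01,  6.95360592e-02,
        3.21416336e-02, -1.14679798e-05]), 'eef_pos': array([ 0.21061444, -0.48090726,  0.25570907]), 'eef_rot': array([-3.07490624e+00, -6.43787023e-01, -2.89024928e-05]), 'wrist_force': array([ 0.22170123,  0.13301344, -0.01511818]), 'torque': array([ 0.04232934,  0.02651884, -0.0047338 ]), 'finger_force': 0.0, 'finger_gap': 0.08834424624015955}
```

Run:
```python
import cv2
a=cv2.imread("pics/top0.png")[110:300,160:480];cv2.imwrite("pics/topc.png",cv2.resize(a,(800,475),interpolation=3))
a=cv2.imread("pics/scene0.png")[130:350,140:470];cv2.imwrite("pics/scenec.png",cv2.resize(a,(800,533),interpolation=3))
```

```text
(no output)
```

View pics/topc.png

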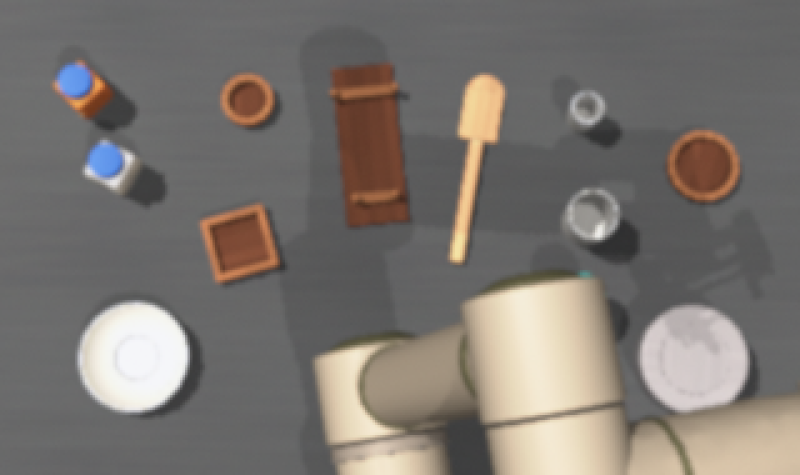

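View pics/scenec.png

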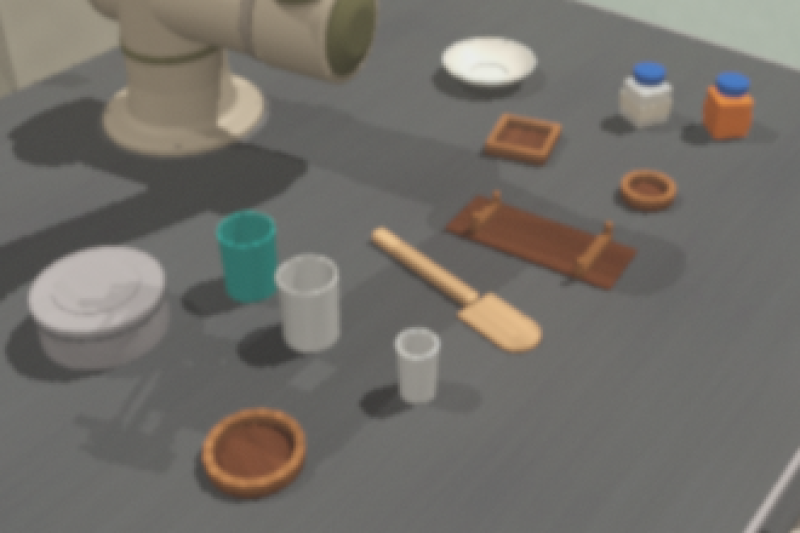

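The top crop shows a grey steel tumbler at full-image pixel (397,196), with the turquoise look-alike mostly under the arm at about (393,221). The small tumbler is at (395,153). The white-banded jar is at (205,176) and the orange one at (193,146). I mean the grey tumbler and the white jar, since turquoise and orange are excluded, and both enlarged crops confirm this.

```bash
cat > h.py <<'E'
import numpy as np, cv2
from cell import bot
from scipy.optimize import minimize
def cyl(r0,r1,z0,z1):
    a=np.linspace(0,2*np.pi,40,endpoint=False);c=np.c_[np.cos(a),np.sin(a)]
    return np.r_[np.c_[c*r0,np.full(40,z0)],np.c_[c*r1,np.full(40,z1)]]
def box(x0,x1,y0,y1,z0,z1): return np.array([[x,y,z] for x in(x0,x1) for y in(y0,y1) for z in(z0,z1)])
ar=np.linspace(-1.57,1.57,20)
blade=np.r_[box(.04,.105,-.026,.026,0,.006),np.c_[.105+.026*np.cos(ar),.026*np.sin(ar),np.full(20,.006)]]
M=dict(tall_tumbler=[cyl(.03,.032,0,.082)],small_tumbler=[cyl(.018,.021,0,.066)],
 jar=[box(-.025,.025,-.025,.025,0,.058),cyl(.022,.022,.058,.08)],
 spatula=[box(-.13,.04,-.009,.009,0,.014),blade],
 wide_ring=[cyl(.047,.047,0,.018)],narrow_ring=[cyl(.034,.034,0,.018)],
 square_frame=[box(-.042,.042,-.042,.042,0,.018)],
 spatula_rest=[box(-.11,.11,-.042,.042,0,.006),box(-.079,-.071,-.025,.025,0,.016),box(.066,.074,-.04,.04,0,.016)],
 dabba=[cyl(.07,.07,0,.06)],dish=[cyl(.04,.07,0,.03)])
def proj(P,c):
    X=P@np.asarray(c["R"]).T+c["t"]; u=X@np.asarray(c["camera_matrix"]).T
    return u[:,:2]/u[:,2:]
def render(name,x,y,yaw,c,z=0,S=2):
    m=np.zeros((400*S,640*S),np.uint8);cs,s=np.cos(yaw),np.sin(yaw);R=np.array([[cs,-s,0],[s,cs,0],[0,0,1]])
    for P in M[name]:
        uv=(proj(P@R.T+[x,y,z],c)+.5)*S
        h=cv2.convexHull(uv.astype(np.float32));cv2.fillConvexPoly(m,np.round(h*16).astype(np.int32),1,cv2.LINE_8,4)
    return m
def back(u,v,c,z):
    R=np.asarray(c["R"]);d=R.T@np.linalg.solve(c["camera_matrix"],[u,v,1]);o=-R.T@c["t"]
    return (o+d*(z-o[2])/d[2])[:2]
def fit(name,reg,c,yaws=(0,),z=0,S=2):
    reg=np.kron(reg.astype(np.uint8),np.ones((S,S),np.uint8))
    v,u=np.nonzero(reg);p=back(u.mean()/S,v.mean()/S,c,z+.02);best=None
    def f(q):
        m=render(name,q[0]/100,q[1]/100,q[2],c,z,S);i=(m&reg).sum();return -i/max((m|reg).sum(),1)
    for y0 in yaws:
        q0=np.array([p[0]*100,p[1]*100,y0]);r=minimize(f,q0,method="Nelder-Mead",options=dict(initial_simplex=q0+np.array([[0,0,0],[2,0,.1],[0,2,-.1],[-1,-1,.2]]),xatol=.01,fatol=1e-4,maxiter=150))
        if best is None or r.fun<best.fun: best=r
    return best.x[0]*10,best.x[1]*10,np.degrees(best.x[2]),-best.fun
YW=dict(jar=(0,.4,.8,1.2),square_frame=(0,.4,.8,1.2),spatula=(-.5,-.2,.2,.5),spatula_rest=(-.5,-.2,.2,.5))
def find(name,cam,z=0):
    o=bot.outline_of(name,cam);c=bot.get_calibration(cam);out=[]
    for d in o[:3]:
        if d["region"].sum()<30: continue
        r=fit(name,d["region"],c,YW.get(name,(0,)),z);out.append((round(d["confidence"],2),[round(float(v)) for v in d["box"]],[round(float(v),2) for v in r]))
    return out
def S():
    s=bot.sense();from scipy.spatial.transform import Rotation as T
    y=T.from_rotvec(s["eef_rot"]).as_matrix()
    print("t",round(s["t"],2),"tcp",np.round(s["eef_pos"]*1000,1),"closing axis deg",round(np.degrees(np.arctan2(y[1,1],y[0,1])),1),"gap",round(s["finger_gap"]*1000,1),"q6",round(s["qpos"][5],2))
E
python3 - <<'E'
from h import *
bot.get_image("top")
for n in M: print(n,find(n,"top"))
S();c=bot.get_calibration("wrist");R=c["R"];print("wrist cam pos",-R.T@c["t"],R,c["camera_matrix"])
E
```

```text
tall_tumbler [(0.7, [396, 198, 19, 23], [531.67, -189.76, -19.74, -0.0]), (0.31, [394, 155, 15, 16], [680.54, -293.17, 42.02, -0.0])]
small_tumbler [(0.52, [393, 155, 15, 13], [677.68, -203.88, -7.64, -0.0])]
jar [(0.83, [193, 146, 23, 26], [668.19, 520.2, -31.62, -0.0]), (0.82, [207, 178, 24, 21], [557.22, 474.94, -34.38, -0.0])]
spatula [(0.73, [351, 177, 22, 78], [682.66, -20.27, -63.36, -0.0]), (0.58, [396, 197, 24, 22], [481.95, -278.0, 0.0, -0.0])]
wide_ring [(0.79, [441, 177, 30, 29], [605.87, -302.7, -43.93, -0.0]), (0.61, [393, 156, 16, 17], [516.41, -250.18, 17.19, -0.0])]
narrow_ring [(0.68, [260, 149, 23, 17], [533.04, 219.49, 3.82, -0.0]), (0.26, [441, 178, 29, 29], [471.37, -341.78, -24.83, -0.0])]
square_frame [(0.73, [257, 207, 33, 32], [319.07, 204.08, 11.46, -0.0])]
spatula_rest [(0.62, [308, 169, 34, 65], [689.84, 266.45, -141.54, -0.0])]
dabba [(0.93, [438, 254, 47, 37], [375.28, -500.13, 78.3, -0.0])]
dish [(0.79, [212, 250, 41, 45], [377.03, 516.47, -71.62, -0.0]), (0.5, [443, 177, 27, 26], [375.62, -365.11, -11.46, -0.0])]
t 1.65 tcp [ 210.6 -480.9  255.7] closing axis deg -66.3 gap 88.4 q6 -0.22
wrist cam pos [ 0.28019058 -0.44971181  0.38364636] [[ 0.40123711 -0.9159733  -0.00130216]
 [-0.87568979 -0.38400733  0.29275546]
 [-0.26865622 -0.11632406 -0.95618646]] [[333.43381058   0.         325.0843797 ]
 [  0.         333.43381058 199.28212705]
 [  0.           0.           1.        ]]h.py:33: RuntimeWarning: overflow encountered in scalar negative
  m=render(name,q[0]/100,q[1]/100,q[2],c,z,S);i=(m&reg).sum();return -i/max((m|reg).sum(),1)
```

```bash
sed -i 's/return -i\/max/return -float(i)\/max/' h.py
python3 - <<'E'
from h import *
bot.get_image("top")
for n in M: print(n,find(n,"top"))
E
```

```text
tall_tumbler [(0.79, [395, 198, 21, 28], [468.7, -222.58, 0.93, 0.92])]
small_tumbler [(0.73, [394, 156, 14, 17], [613.27, -216.96, -1.4, 0.8]), (0.47, [442, 177, 29, 27], [545.7, -383.15, 0.02, 0.32]), (0.41, [436, 254, 49, 42], [263.74, -392.22, 12.7, 0.13])]
jar [(0.66, [193, 145, 18, 22], [631.82, 451.38, 46.35, 0.87]), (0.55, [205, 178, 22, 20], [527.24, 407.05, 64.76, 0.86]), (0.38, [395, 196, 18, 24], [471.91, -225.64, 68.34, 0.81])]
spatula [(0.95, [351, 177, 21, 80], [541.64, -71.62, -8.87, 0.86])]
wide_ring [(0.74, [442, 176, 27, 26], [549.75, -383.77, 1.28, 0.93]), (0.24, [395, 198, 18, 21], [481.39, -224.88, 1.06, 0.5])]
narrow_ring [(0.89, [260, 149, 24, 20], [627.8, 233.95, 2.61, 0.94])]
square_frame [(0.82, [258, 208, 30, 36], [433.32, 235.81, 18.29, 0.92])]
spatula_rest [(0.59, [308, 168, 31, 65], [573.0, 67.67, 6.87, 0.96]), (0.34, [352, 178, 19, 77], [556.46, -79.99, 4.49, 0.33])]
dabba [(0.74, [438, 256, 44, 38], [289.08, -355.88, 1.66, 0.92])]
dish [(0.83, [213, 252, 42, 47], [281.06, 365.38, 3.69, 0.96])]
```

>>> move_arm([
  [[258, 259, -30], -24, 1],
  [[258, 259, -30], -24, 1],
  [[258, 259, -30], -24, 1],
  [[258, 259, -30], -24, 1],
  [[258, 259, -30], -24, 1],
  [[258, 259, -30], -24, 1],
  [[258, 259, -30], -24, 1],
  [[258, 259, -30], -24, 1],
  [[258, 259, -30], -24, 1],
  [[258, 259, -30], -24, 1],
])

```text
t: 3.2
eef_pos: [0.4685, -0.2219, 0.2256]
eef_rot: [3.142, -0.008, -0.001]
wrist_force: [1.2, -0.4, -0.8]
finger_gap: 0.0881
finger_force: 0.0
```

Run:
```python
from h import *
im=bot.get_image("wrist");cv2.imwrite("pics/w1.png",im);S()
print(find("tall_tumbler","wrist"))
print(find("small_tumbler","wrist"))
print(find("wide_ring","wrist"))
print(find("spatula","wrist"))
```

```text
t 3.25 tcp [ 468.2 -222.5  225.8] closing axis deg -90.4 gap 88.3 q6 0.91
[(0.88, [327, 185, 74, 84], [468.25, -222.92, 2.85, 0.95]), (0.59, [310, 275, 65, 70], [363.59, -207.68, 5.01, 0.76])]
[(0.57, [321, 23, 52, 40], [612.4, -219.09, 1.92, 0.98])]
[(0.92, [489, 89, 108, 105], [547.87, -383.47, 5.73, 0.98])]
[(0.96, [179, 112, 60, 223], [541.46, -73.03, -8.52, 0.91])]
```

View pics/w1.png

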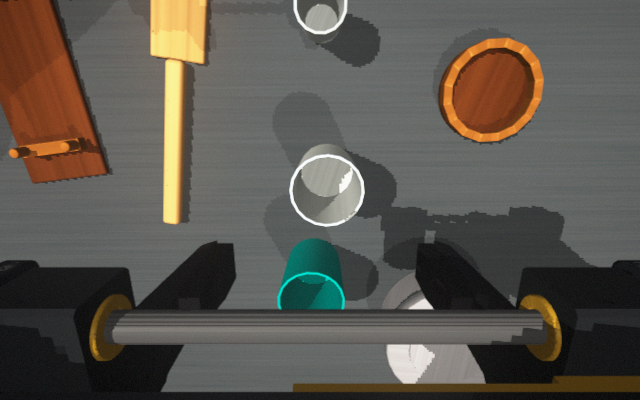

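The wrist view shows the grey tumbler at (327,190) and the turquoise one clear of it at (311,290). The ring is at (490,90). The positions agree with the top camera, so I go down and grip.

>>> move_arm([
  [[0, 0, -50], 0, 1],
  [[0, 0, -100], 0, 1],
  [[0, 0, -150], 0, 1],
  [[0, 0, -164], 0, 1],
  [[0, 0, -164], 0, 1],
  [[0, 0, -164], 0, 0.5],
  [[0, 0, -164], 0, 0.5],
  [[0, 0, -164], 0, 0.5],
  [[0, 0, -164], 0, 0.5],
  [[0, 0, -164], 0, 0.5],
])

```text
t: 4.45
eef_pos: [0.4691, -0.2224, 0.0627]
eef_rot: [3.14, -0.01, 0.003]
wrist_force: [-0.5, -0.8, 6.2]
finger_gap: 0.0612
finger_force: 29.8
```

>>> move_arm([
  [[0, 0, 45], 0, 0.5],
  [[20, -40, 45], 0, 0.5],
  [[40, -80, 45], 0, 0.5],
  [[60, -120, 45], 0, 0.5],
  [[79, -161, 45], 0, 0.5],
  [[79, -161, 45], 0, 0.5],
  [[79, -161, 20], 0, 0.5],
  [[79, -161, 10], 0, 0.5],
  [[79, -161, 7], 0, 0.5],
  [[79, -161, 7], 0, 0.5],
])

```text
t: 5.45
eef_pos: [0.5474, -0.3822, 0.0689]
eef_rot: [-3.141, 0.009, 0.001]
wrist_force: [-0.5, -0.3, -1.5]
finger_gap: 0.061
finger_force: 29.9
```

>>> move_arm([
  [[0, 0, 0], 0, 1],
  [[0, 0, 0], 0, 1],
  [[0, 0, 0], 0, 1],
  [[0, 0, 0], 0, 1],
  [[0, 0, 50], 0, 1],
  [[0, 0, 90], 0, 1],
  [[0, 0, 135], 0, 1],
  [[0, 0, 135], 0, 1],
])

```text
t: 6.25
eef_pos: [0.5491, -0.3842, 0.2109]
eef_rot: [3.133, -0.009, 0.013]
wrist_force: [1.0, -0.5, 0.9]
finger_gap: 0.0883
finger_force: 0.0
```

Run:
```python
from h import *
im=bot.get_image("wrist");S()
print(find("tall_tumbler","wrist",.006))
print(find("wide_ring","wrist"))
```

```text
t 6.3 tcp [ 548.3 -383.5  207. ] closing axis deg -90.3 gap 88.1 q6 0.79
[(0.92, [180, 369, 37, 47], [310.56, -219.21, 11.17, 0.27]), (0.87, [321, 195, 81, 88], [547.0, -379.14, 1.61, 0.92])]
[(0.58, [322, 165, 100, 77], [547.11, -378.71, 3.27, 0.37])]
```

>>> move_arm([
  [[16, 41, 0], 0, 1],
  [[32, 82, 0], 0, 1],
  [[48, 123, 0], 0, 1],
  [[64, 165, 0], 0, 1],
  [[64, 165, 0], 0, 1],
  [[64, 165, 0], 0, 1],
])

```text
t: 7.0
eef_pos: [0.6114, -0.2172, 0.2021]
eef_rot: [-3.141, 0.007, 0.004]
wrist_force: [-0.4, -0.8, -1.2]
finger_gap: 0.0884
finger_force: 0.0
```

Run:
```python
from h import *
im=bot.get_image("wrist");S()
print(find("small_tumbler","wrist"))
print(find("spatula","wrist"))
```

```text
t 7.05 tcp [ 611.1 -218.3  202.4] closing axis deg -90.4 gap 88.3 q6 1.05
[(0.72, [437, 380, 45, 6], [339.85, -354.86, 1.72, 0.17]), (0.65, [327, 188, 47, 57], [612.51, -219.61, 2.68, 0.95])]
[(0.89, [194, 234, 58, 227], [541.61, -72.88, -9.84, 0.71])]
```

>>> move_arm([
  [[1, -1, -50], 0, 1],
  [[1, -1, -100], 0, 1],
  [[1, -1, -145], 0, 1],
  [[1, -1, -156], 0, 1],
  [[1, -1, -156], 0, 0.2],
  [[1, -1, -156], 0, 0.2],
  [[1, -1, -156], 0, 0.2],
  [[1, -1, -156], 0, 0.2],
  [[1, -1, -156], 0, 0.2],
  [[1, -1, -156], 0, 0.2],
])

```text
t: 8.15
eef_pos: [0.6128, -0.219, 0.0483]
eef_rot: [3.141, -0.009, 0.001]
wrist_force: [0.4, -0.2, -0.0]
finger_gap: 0.0425
finger_force: 0.0
```

>>> move_arm([
  [[0, 0, 0], 0, 0.2],
  [[0, 0, 0], 0, 0.2],
  [[0, 0, 0], 0, 0.2],
])

```text
t: 8.45
eef_pos: [0.6128, -0.2189, 0.0482]
eef_rot: [3.141, -0.009, 0.001]
wrist_force: [-0.9, 0.9, 4.7]
finger_gap: 0.0389
finger_force: 29.8
```

>>> move_arm([
  [[0, 0, 50], 0, 0.2],
  [[5, 50, 90], 0, 0.2],
  [[5, 100, 90], 0, 0.2],
  [[5, 150, 90], 0, 0.2],
  [[5, 200, 90], 0, 0.2],
  [[5, 250, 90], 0, 0.2],
  [[10, 300, 90], 0, 0.2],
  [[10, 340, 90], 0, 0.2],
  [[10, 340, 90], 0, 0.2],
  [[10, 340, 90], 0, 0.2],
])

```text
t: 9.45
eef_pos: [0.6223, 0.1219, 0.1372]
eef_rot: [3.141, -0.006, -0.001]
wrist_force: [0.4, 0.7, -0.9]
finger_gap: 0.0389
finger_force: 29.9
```

Run:
```python
from h import *
im=bot.get_image("wrist");S();cv2.imwrite("pics/w2.png",im)
for n in("narrow_ring","square_frame","spatula_rest","jar"):print(n,find(n,"wrist"))
```

```text
t 9.5 tcp [622.5 120.6 137.3] closing axis deg -90.3 gap 39.0 q6 1.58
narrow_ring [(0.56, [185, 193, 99, 90], [627.19, 231.52, -0.37, 0.98])]
square_frame [(0.74, [250, 371, 15, 24], [384.72, 198.35, 44.6, 0.14])]
spatula_rest [(0.59, [389, 239, 126, 245], [571.5, 65.69, 7.01, 0.58])]
jar []
```

View pics/w2.png

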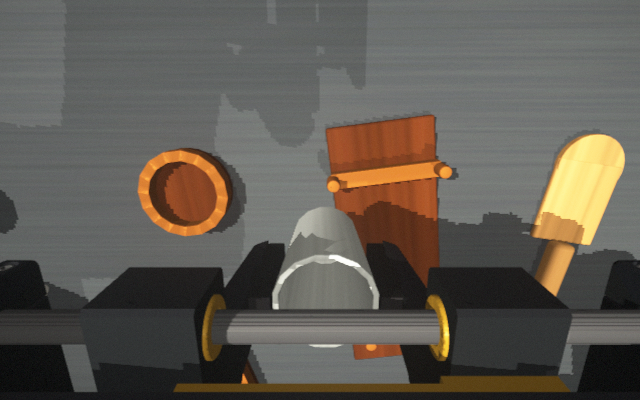

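The small tumbler is held upright at (325,290) and the narrow ring is at (185,192).

>>> move_arm([
  [[3, 50, 0], 0, 0.2],
  [[5, 100, 0], 0, 0.2],
  [[5, 111, -10], 0, 0.2],
  [[5, 111, -40], 0, 0.2],
  [[5, 111, -65], 0, 0.2],
  [[5, 111, -75], 0, 0.2],
  [[5, 111, -82], 0, 0.2],
  [[5, 111, -82], 0, 0.2],
])

```text
t: 10.5
eef_pos: [0.6278, 0.2315, 0.0557]
eef_rot: [3.142, -0.011, -0.0]
wrist_force: [-1.0, -0.0, -0.6]
finger_gap: 0.039
finger_force: 29.9
```

>>> move_arm([
  [[0, 0, 0], 0, 0.8],
  [[0, 0, 0], 0, 0.8],
  [[0, 0, 0], 0, 0.8],
  [[0, 0, 0], 0, 0.8],
  [[0, 0, 50], 0, 0.8],
  [[0, 0, 90], 0, 1],
  [[0, 0, 130], 0, 1],
  [[0, 0, 150], 0, 1],
  [[0, 0, 150], 0, 1],
])

```text
t: 11.4
eef_pos: [0.6286, 0.2324, 0.2094]
eef_rot: [-3.14, 0.009, -0.01]
wrist_force: [0.1, 1.2, -0.0]
finger_gap: 0.0882
finger_force: 0.0
```

Run:
```python
from h import *
im=bot.get_image("wrist");S()
for n,z in(("small_tumbler",.006),("narrow_ring",0),("square_frame",0),("jar",0)):print(n,find(n,"wrist",z))
```

```text
t 11.45 tcp [627.8 232.2 206.6] closing axis deg -90.3 gap 88.3 q6 1.76
small_tumbler [(0.88, [328, 190, 48, 59], [627.67, 232.83, 3.73, 0.89]), (0.61, [490, 213, 102, 186], [658.1, 98.34, -12.38, 0.27])]
narrow_ring [(0.65, [327, 174, 72, 64], [625.19, 232.61, 6.56, 0.44])]
square_frame [(0.69, [327, 340, 80, 86], [376.22, 230.03, 90.47, 0.5])]
jar [(0.9, [160, 274, 61, 65], [546.92, 388.67, 40.17, 0.39]), (0.79, [90, 185, 114, 82], [629.71, 440.89, 38.92, 0.89])]
```

>>> move_arm([
  [[-105, 170, 0], 65, 1],
  [[-105, 170, 0], 65, 1],
  [[-105, 170, 0], 65, 1],
  [[-105, 170, 0], 65, 1],
  [[-105, 170, 0], 65, 1],
  [[-105, 170, 0], 65, 1],
  [[-105, 170, 0], 65, 1],
  [[-105, 170, 0], 65, 1],
  [[-105, 170, 0], 65, 1],
  [[-105, 170, 0], 65, 1],
])

```text
t: 12.65
eef_pos: [0.5225, 0.402, 0.2049]
eef_rot: [-2.657, -1.677, 0.002]
wrist_force: [0.7, 0.1, 0.7]
finger_gap: 0.0879
finger_force: 0.0
```

Run:
```python
from h import *
im=bot.get_image("wrist");S();cv2.imwrite("pics/w3.png",im)
for n in("jar","square_frame"):print(n,find(n,"wrist"))
```

```text
t 12.7 tcp [522.5 402.  205.1] closing axis deg -25.5 gap 88.3 q6 0.92
jar [(0.97, [330, 183, 61, 76], [526.39, 405.09, -26.79, 0.94]), (0.75, [421, 79, 85, 83], [629.16, 449.77, 48.01, 0.94])]
square_frame [(0.8, [320, 334, 85, 92], [431.85, 237.39, 106.9, 0.42])]
```

View pics/w3.png

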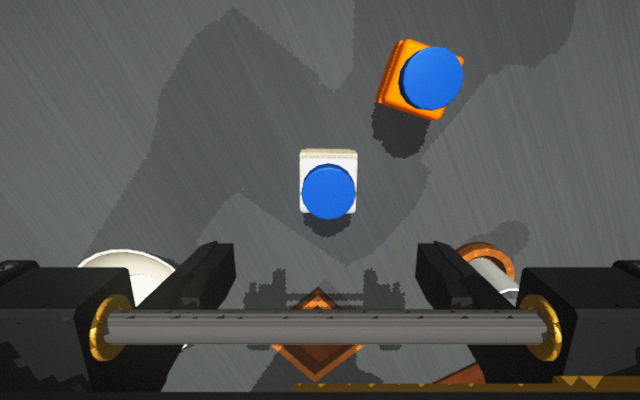

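The white jar is at (329,190), square to the fingers, and the orange one is clear of it at (425,80).

>>> move_arm([
  [[4, 3, -40], -1, 1],
  [[4, 3, -85], -1, 1],
  [[4, 3, -130], -1, 1],
  [[4, 3, -163], -1, 1],
  [[4, 3, -163], -1, 1],
  [[4, 3, -163], -1, 0.4],
  [[4, 3, -163], -1, 0.4],
  [[4, 3, -163], -1, 0.4],
  [[4, 3, -163], -1, 0.4],
  [[4, 3, -163], -1, 0.4],
])

```text
t: 13.8
eef_pos: [0.5268, 0.4052, 0.0435]
eef_rot: [2.669, 1.657, 0.002]
wrist_force: [-3.1, 1.7, 1.3]
finger_gap: 0.0502
finger_force: 1.4
```

>>> move_arm([
  [[0, 0, 0], 0, 0.4],
  [[0, 0, 0], 0, 0.4],
  [[0, 0, 0], 0, 0.4],
])

```text
t: 14.1
eef_pos: [0.5268, 0.4052, 0.0435]
eef_rot: [2.669, 1.657, 0.001]
wrist_force: [-1.3, -0.8, 6.6]
finger_gap: 0.0496
finger_force: 30.0
```

>>> move_arm([
  [[0, 0, 50], 0, 0.4],
  [[-20, -15, 90], -8, 0.4],
  [[-50, -35, 90], -16, 0.4],
  [[-80, -60, 90], -24, 0.4],
  [[-87, -65, 90], -32, 0.4],
  [[-87, -65, 90], -40, 0.4],
  [[-87, -65, 90], -46, 0.4],
  [[-87, -65, 90], -46, 0.4],
  [[-87, -65, 90], -46, 0.4],
  [[-87, -65, 90], -46, 0.4],
])

```text
t: 15.1
eef_pos: [0.4395, 0.3401, 0.1326]
eef_rot: [3.104, 0.485, -0.0]
wrist_force: [-0.3, 0.2, -1.6]
finger_gap: 0.0501
finger_force: 30.0
```

Run:
```python
from h import *
im=bot.get_image("wrist");S();cv2.imwrite("pics/w4.png",im)
for n in("square_frame",):print(n,find(n,"wrist"))
```

```text
t 15.15 tcp [439.6 340.1 132.6] closing axis deg -72.3 gap 50.1 q6 1.71
square_frame [(0.62, [451, 242, 117, 98], [431.75, 237.13, 17.79, 0.7])]
```

View pics/w4.png

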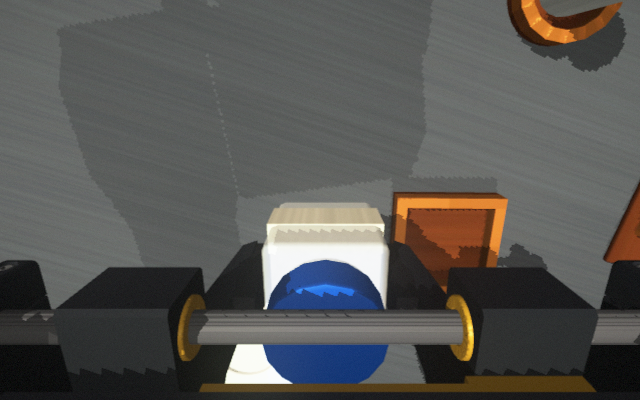

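The jar is held at (325,290), with its sides parallel to the frame at (450,240).

>>> move_arm([
  [[-3, -50, 0], 0, 0.4],
  [[-7, -95, 0], 0, 0.4],
  [[-7, -104, 0], 0, 0.4],
  [[-7, -104, -40], 0, 0.4],
  [[-7, -104, -65], 0, 0.4],
  [[-7, -104, -75], 0, 0.4],
  [[-7, -104, -81], 0, 0.4],
  [[-7, -104, -81], 0, 0.4],
])

```text
t: 16.0
eef_pos: [0.4329, 0.2364, 0.0519]
eef_rot: [-3.104, -0.483, -0.0]
wrist_force: [-0.2, -0.3, -0.6]
finger_gap: 0.0498
finger_force: 30.0
```

>>> move_arm([
  [[0, 0, 0], 0, 0.85],
  [[0, 0, 0], 0, 0.85],
  [[0, 0, 0], 0, 0.85],
  [[0, 0, 0], 0, 0.85],
  [[0, 0, 50], 0, 0.85],
  [[0, 0, 90], 0, 1],
  [[0, 0, 130], 0, 1],
  [[0, 0, 150], 0, 1],
  [[0, 0, 150], 0, 1],
])

```text
t: 16.9
eef_pos: [0.4336, 0.2364, 0.2046]
eef_rot: [-3.104, -0.482, -0.009]
wrist_force: [0.6, -0.2, -0.5]
finger_gap: 0.0884
finger_force: 0.0
```

Run:
```python
from h import *
im=bot.get_image("wrist");S()
for n,z in(("jar",.006),("square_frame",0)):print(n,find(n,"wrist",z))
```

```text
t 16.95 tcp [432.9 236.2 202.5] closing axis deg -72.3 gap 87.7 q6 1.52
jar [(0.96, [326, 191, 66, 77], [430.39, 236.99, 17.7, 0.9])]
square_frame [(0.87, [327, 183, 88, 90], [429.62, 236.01, 16.76, 0.47])]
```

>>> move_arm([
  [[15, -42, 0], -8, 1],
  [[30, -85, 0], -16, 1],
  [[45, -128, 0], -24, 1],
  [[60, -170, 0], -26, 1],
  [[75, -212, 0], -26, 1],
  [[90, -255, 0], -26, 1],
  [[105, -298, 0], -26, 1],
  [[109, -309, 0], -26, 1],
  [[109, -309, 0], -26, 1],
])

```text
t: 17.95
eef_pos: [0.5413, -0.0739, 0.2001]
eef_rot: [-3.132, 0.232, 0.004]
wrist_force: [-0.3, 0.2, -0.7]
finger_gap: 0.0882
finger_force: 0.0
```

Run:
```python
from h import *
im=bot.get_image("wrist");S();o=im.copy();c=bot.get_calibration("wrist")
for n in("spatula","spatula_rest"):
    r=find(n,"wrist");print(n,r);x,y,a,_=r[0][2]
    k,_=cv2.findContours(render(n,x/1e3,y/1e3,np.radians(a),c,0,1),0,1);cv2.drawContours(o,k,-1,(0,255,0),1)
cv2.imwrite("pics/w5.png",o)
```

```text
t 18.0 tcp [541.1 -72.5 200.5] closing axis deg -98.4 gap 88.1 q6 1.37
spatula [(0.97, [325, 163, 61, 260], [539.88, -68.7, -8.87, 0.97]), (0.73, [628, 128, 24, 61], [645.84, -407.03, -22.0, 0.78])]
spatula_rest [(0.83, [173, 153, 168, 227], [570.57, 70.58, 7.48, 0.92])]
```

View pics/w5.png

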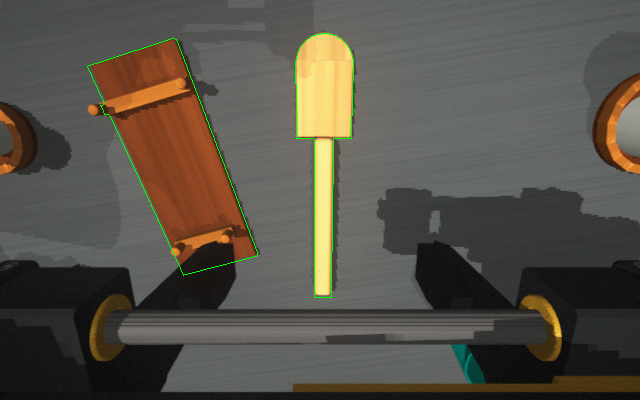

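The overlay fits the spatula (325,160) and the rest (173,153) well. I descend on the handle.

>>> move_arm([
  [[-1, 2, -50], 0, 0.6],
  [[-1, 2, -100], 0, 0.6],
  [[-1, 2, -140], 0, 0.6],
  [[-1, 2, -165], 0, 0.6],
  [[-1, 2, -178], 0, 0.6],
  [[-1, 2, -182], 0, 0.6],
  [[-1, 2, -182], 0, 0],
  [[-1, 2, -182], 0, 0],
  [[-1, 2, -182], 0, 0],
  [[-1, 2, -182], 0, 0],
])

```text
t: 19.1
eef_pos: [0.5409, -0.071, 0.0205]
eef_rot: [3.133, -0.229, 0.002]
wrist_force: [0.1, -0.9, -0.2]
finger_gap: 0.0229
finger_force: 0.0
```

>>> move_arm([
  [[0, 0, 0], 0, 0],
  [[0, 0, 0], 0, 0],
  [[0, 0, 0], 0, 0],
  [[0, 0, 0], 0, 0],
])

```text
t: 19.5
eef_pos: [0.5409, -0.0711, 0.0203]
eef_rot: [3.133, -0.229, 0.001]
wrist_force: [-2.4, 0.1, 5.9]
finger_gap: 0.0177
finger_force: 30.0
```

>>> move_arm([
  [[0, 0, 40], 0, 0],
  [[5, 20, 70], 4, 0],
  [[12, 60, 70], 10, 0],
  [[20, 100, 70], 16, 0],
  [[31, 140, 70], 16, 0],
  [[31, 140, 70], 16, 0],
  [[31, 140, 70], 16, 0],
])

```text
t: 20.2
eef_pos: [0.5714, 0.0695, 0.0894]
eef_rot: [3.134, 0.212, -0.001]
wrist_force: [0.2, -0.0, -0.6]
finger_gap: 0.0179
finger_force: 30.0
```

Run:
```python
from h import *
im=bot.get_image("wrist");S();c=bot.get_calibration("wrist");o=im.copy()
s=bot.sense()["eef_pos"]
print(find("spatula_rest","wrist"));r=find("spatula","wrist",s[2]-.0203);print(r)
x,y=.572,.0685
k,_=cv2.findContours(render("spatula_rest",x,y,np.radians(7.2),c,0,1),0,1);cv2.drawContours(o,k,-1,(0,255,0),1)
cv2.imwrite("pics/w6.png",o)
```

```text
t 20.25 tcp [571.3  68.7  89.4] closing axis deg -82.3 gap 17.5 q6 1.35
[(0.84, [332, 196, 164, 313], [657.53, 68.33, 1.5, 0.2])]
[(0.61, [328, 193, 136, 385], [572.11, 69.01, 7.29, 0.9])]
```

View pics/w6.png

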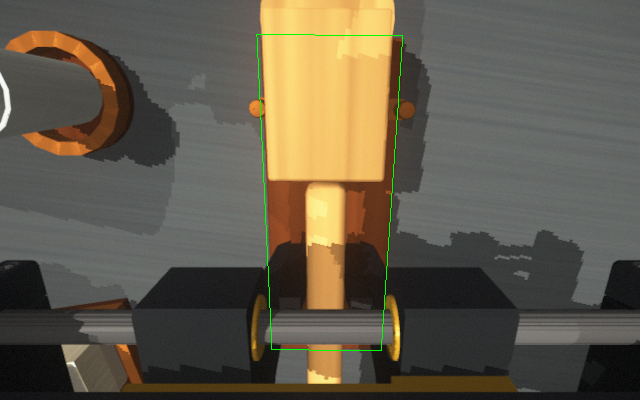

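The blade at (328,100) lies between the pegs at (258,108) and (405,110), a few millimetres left of centre. I lower it with a small nudge.

>>> move_arm([
  [[0, -2, -20], 0, 0],
  [[0, -2, -40], 0, 0],
  [[0, -2, -49], 0, 0],
  [[0, -2, -53], 0, 0],
  [[0, -2, -53], 0, 0],
  [[0, -2, -53], 0, 0],
])

```text
t: 20.95
eef_pos: [0.572, 0.0668, 0.0374]
eef_rot: [3.134, 0.209, 0.002]
wrist_force: [-0.0, 0.1, -0.8]
finger_gap: 0.0177
finger_force: 30.0
```

>>> move_arm([
  [[0, 0, 0], 0, 0.35],
  [[0, 0, 0], 0, 0.35],
  [[0, 0, 0], 0, 0.35],
  [[0, 0, 0], 0, 0.35],
  [[0, 0, 50], 0, 0.35],
  [[0, 0, 100], 0, 0.35],
  [[0, 0, 150], 0, 0.35],
  [[0, 0, 170], 0, 0.35],
  [[0, 0, 170], 0, 0.35],
])

```text
t: 21.85
eef_pos: [0.5727, 0.0671, 0.2101]
eef_rot: [3.134, 0.21, 0.01]
wrist_force: [-0.0, 0.7, -0.5]
finger_gap: 0.0308
finger_force: 0.0
```

Run:
```python
from h import *
im=bot.get_image("wrist");S();cv2.imwrite("pics/w7.png",im)
print(find("spatula","wrist",.016),find("spatula_rest","wrist"))
im=bot.get_image("scene");a=im[130:350,140:470];cv2.imwrite("pics/s7.png",cv2.resize(a,(800,533),interpolation=3))
for n,z in(("tall_tumbler",.006),("wide_ring",0)):print(n,find(n,"scene",z))
```

```text
t 21.9 tcp [571.8  67.1 207.4] closing axis deg -82.3 gap 30.9 q6 1.35
[(0.92, [326, 168, 61, 265], [567.69, 67.71, 6.78, 0.94])] [(0.56, [328, 170, 102, 214], [566.95, 67.48, 7.13, 0.56])]
tall_tumbler [(0.96, [244, 304, 31, 45], [546.32, -378.62, 8.61, 0.97]), (0.61, [244, 236, 28, 39], [365.2, -208.5, 10.41, 0.93]), (0.42, [407, 211, 21, 18], [644.13, 197.43, 1.31, 0.27])]
wide_ring [(0.59, [246, 318, 44, 30], [550.32, -381.53, -4.37, 0.48])]
```

View pics/w7.png

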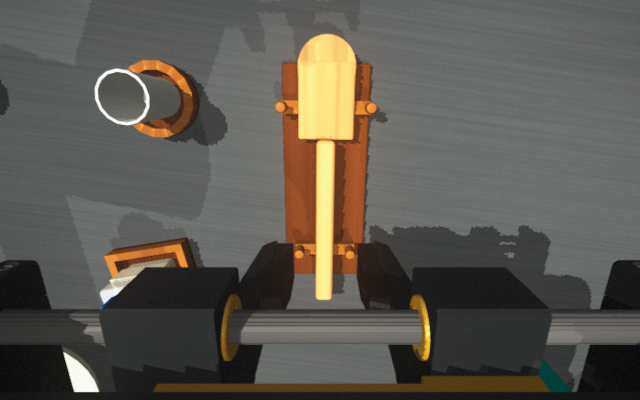

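View pics/s7.png

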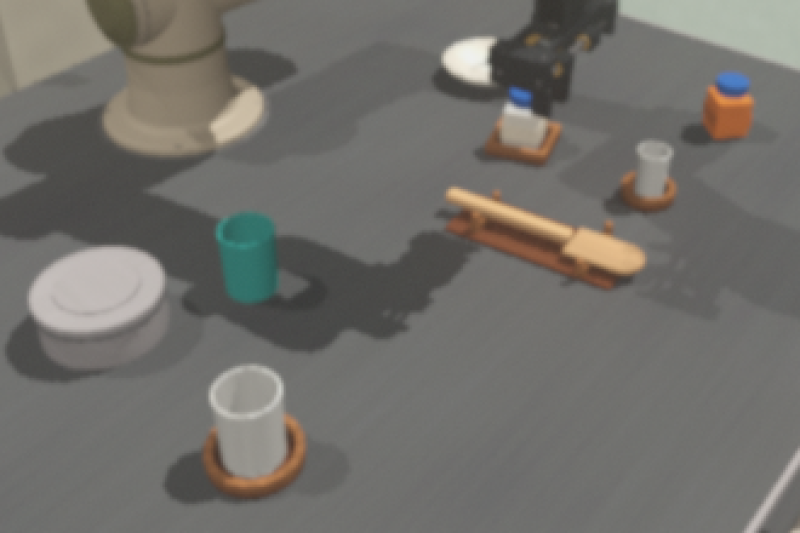

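The wrist view shows the spatula centred between both peg pairs (blade at (326,90), handle at (325,250)). The scene crop shows both tumblers and the jar standing upright in their holders, with the dabba and the dish where they were.

```bash
python3 -c "
from cell import bot
print(bot.hand_in())"
```

```text
the job is handed in; nothing more can be done
None
```

I handed the job in at about 22 s: both tumblers, the jar and the spatula are in their own holders and the dabba and dish were left alone. The hand-in returned no verdict, so this rests on the last camera views.

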